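Push the butter tub and the tin home along the ledge

TASK

Tidy the worktop after breakfast with the fingertips, by pushing only and lifting nothing: push the white rectangular butter tub into the corner of the L-shaped wooden ledge, so that one long side lies flush against the long back board and one short side touches the end stop, and push the low round steel tin until it rests against both the back board and the free end of the tub. Leave everything else standing where it is, and finish with both pushed home.

Things in the scene. Friction and masses are not known exactly. Their poses are not given: they have to be found in the camera images.
- ledge: L-shaped ledge of dark wood fixed to the worktop, 40 mm tall, 18 mm thick. Origin on the worktop at the L's inner corner. In its frame the back board's inner face is the plane x = 0, from y = 0 to -300 mm; the end stop's inner face is the plane y = 0, from x = 0 to -130 mm. Things belong on its side x < 0, y < 0. Yaw varies by about 0.1 rad
- tub: closed white plastic butter tub with a flat grey lid, a rectangular box 100 mm (its x) by 150 mm (its y, the long sides) by 63 mm tall, about 0.22 to 0.41 kg, loose and slides on the worktop. Origin at the centre of its underside, z up
- tin: low round steel tin with a flat lid, 95 mm in diameter, 69 mm tall, about 0.22 to 0.42 kg, loose and slides on the worktop. Origin at the centre of its underside, z up
- mug: white mug, 80 mm wide, 90 mm tall, a bystander; origin at the centre of its underside, loose
- eggcup: white egg cup, 48 mm wide, 60 mm tall, a bystander; origin at the centre of its underside, loose
- jam: small jam jar, 62 mm wide, 68 mm tall, a bystander; origin at the centre of its underside, loose
- honey: honey jar, 66 mm wide, 90 mm tall, a bystander behind the ledge; origin at the centre of its underside, loose
- mill: turned wooden pepper mill, 52 mm wide, 152 mm tall, a bystander behind the ledge; origin at the centre of its underside, loose
- spoon: wooden spoon lying flat, about 200 mm long, handle towards its own -x, a bystander; origin at mid-length underneath, loose
- bowl: blue bowl, 130 mm wide, 50 mm tall, a bystander; origin at the centre of its underside, loose

How it is judged (in metres and radians):
At the end, for the whole second after the job is handed in: The tub stands flat in the ledge's corner, a long side within 5 mm of the back board and square to it within 0.05 rad, a short side within 6 mm of the end stop; the tin stands flat within 7 mm of the back board and about 7 mm of the tub's free end; both at rest on the worktop (x of tub in the frame of ledge between -0.055 and -0.046 m and y of tub in the frame of ledge between -0.081 and -0.071 m and angle between the x axis of tub and the x axis of ledge, either way round below 0.05 rad and height (world z) of each of tub, tin below 0.006 m and angle between each of tub, tin's own z axis and vertical below 0.08 rad and linear speed of each of tub, tin below 0.01 m/s and x of tin in the frame of ledge between -0.0545 and -0.044 m and y of tin in the frame of ledge between -0.212 and -0.19 m and horizontal distance between tin and tub below 0.13 m); the robot touches nothing.
It fails at once if the tub is lifted or tipped (over 12 mm or 0.25 rad) (height (world z) of tub above 0.012 m or angle between tub's own z axis and vertical above 0.25 rad).
It fails at once if the tin is lifted or tipped (over 12 mm or 0.25 rad) (height (world z) of tin above 0.012 m or angle between tin's own z axis and vertical above 0.25 rad).
It fails at once if a bystander is moved by more than 20 mm (distance of any of mug, eggcup, jam, honey, mill, spoon, bowl from where it was at the start of the episode above 0.02 m).
It also fails if it takes over 64 s, if anything falls off the work surface, if the arm or the gripper's body presses on something with over 40 N, if the wrist force passes 120 N, or if a joint passes its speed limit or range.

ROBOT

A 6-joint arm with a two-finger parallel gripper is mounted at the origin on the work surface. World frame = base frame: x ahead of the robot, y to its left, z up, the work surface at z = 0. Lengths are in m, angles in degrees, forces in N, time in s.
With the tool pointing down it reaches from about 0.325 to 0.775 m from the base axis. Payload 5.5 kg.
Tool frame: the origin (TCP) lies at the centre of the arm's flange, where the gripper is bolted on; the fingertips stand 182 mm ahead of it and the grasp point (between the pads) lies 163 mm ahead of it; z points along the fingers, y is the line along which they close (so a half turn about z gives the same grasp; the last joint's range is limited). The gripper opens to 88 mm and grips with 3 to 60 N. Pads are 20 mm wide; open, the fingers measure 115 mm over their backs; the gripper's body (75 mm by 178 mm) begins 61 mm behind the grasp point.
Start: joints at [-80.14, 5.22, 70.514, -0, 104.267, -3.249], TCP at [0.136, -0.584, 0.405] pointing down, gripper open.
Joint ranges: [-164.24, 164.24], [-49.07, 125.15], [9.68, 141.18], [-86.29, 266.29], [3.28, 154.24], [-151.56, 151.56]. Speed limits (degrees/s): [147.25, 147.25, 172.46, 180, 180, 180].

INTERFACE

Orientations are given as [roll, pitch, yaw] about the fixed x, y, z axes, in that order (R = Rz(yaw) Ry(pitch) Rx(roll)).
In Python, from station import r gives the robot as it stands. The module is installed in compiled form; this text tells all that it offers. Calls block until the motion is done:
- r.reach(position, orientation): joint-space move of the TCP to a pose.
- r.servo_line(position, rotation=None, speed=0.15): straight line of the TCP; rotation=None keeps the orientation; speed is the mean speed in m/s.
- r.move_joints(angles): joint-space move.
- r.let_go() and r.grab(squeeze=None): open the fingers fully, or close them until they stop; squeeze is the grip in N (None keeps the last).
- r.wait(seconds).
- r.inverse_kinematics(position, orientation): joint angles nearest the present ones, or None.
- r.sense(): the state.
- r.snapshot(name): name is "side" or "top" or "wrist"; returns a dict with "frame" (384x512x3 uint8, red, green, blue), "fx", "fy", "cx", "cy" (pixels), "R" (3x3) and "t" (3): a world point X has camera coordinates R X + t. Camera axes: x right, y down, z forward; pixel columns grow to the right and rows downward; lengths in m; the calibration is good to about 2 mm. The wrist camera is an equidistant fisheye: a pixel r from the principal point sees the ray r / f radians off the axis. A picture is of the moment at which its call begins. There is no depth.
A pose or a line that the arm cannot do raises r.IKError and nothing moves.
- r.hand_in(): hands the job in; it is judged then, once.
The state is a dict: "clock": time; "joints": joint angles; "joint_vel": joint speeds; "joint_torque": joint torques, N m; "tcp_pos": TCP position; "orientation": TCP orientation; "contact_force": force on the tool from outside, world axes, zero at the start; "torque": the same for the moment, N m; "opening": finger opening in m; "gripper_force": force on a finger pad.
Only numpy, scipy, OpenCV 4.12 (cv2) and the standard library are available. Lean on these libraries where they do the work, as an engineer would, in place of code of your own. Each camera call takes 0.05 s, during which the arm holds its last target. There are 200 camera calls.

## Working session

There is one attempt and no reset: what is moved stays moved. The work goes in short steps, each a Python script; the robot and the scene stay as the last script left them, time stands still between calls to the robot, and variables do not carry over. Pictures are saved under pics/ and viewed, at most 10 in all, crops included, and the job is handed in when it is done.

```bash
mkdir -p pics; cat > h.py <<'E'
from station import r
import numpy as np, cv2
def save(cam,fn,crop=None,scale=1.5):
    s=r.snapshot(cam); im=cv2.cvtColor(s["frame"],cv2.COLOR_RGB2BGR)
    np.savez('pics/'+cam+'.npz',**{k:np.array(v) for k,v in s.items()})
    if crop: x0,y0,x1,y1=crop; im=im[y0:y1,x0:x1]
    cv2.imwrite('pics/'+fn,cv2.resize(im,None,fx=scale,fy=scale,interpolation=cv2.INTER_CUBIC)); return s
def px2w(s,u,v,z):
    R=np.array(s["R"]);t=np.array(s["t"])
    d=R.T@np.array([(u-s["cx"])/s["fx"],(v-s["cy"])/s["fy"],1]); o=-R.T@t
    return o+d*(z-o[2])/d[2]
E
python3 - <<'E'
from h import *
s=save("top","top1.png");print(s["fx"],s["cx"],s["cy"],s["R"],s["t"])
save("side","side1.png");print(r.sense())
E
```

```text
385.62245358194053 256.6593217670554 187.72120828058058 [[-0.0177186  -0.99984169  0.00162861]
 [-0.98754563  0.01724597 -0.15638483]
 [ 0.15633198 -0.00437924 -0.98769486]] [-0.02903831  0.63227713  1.11195751]
{'clock': 0.1, 'joints': array([-8.01380434e+01,  5.25933683e+00,  7.05724497e+01,  3.07077304e-04,
        1.04267940e+02, -3.24805183e+00]), 'joint_vel': array([ 0.069351  , -0.00588482, -0.16910576, -0.00438787, -0.01260813,
        0.05112092]), 'joint_torque': array([ 2.28048295e-03, -4.47857988e+01, -4.07571280e+01,  7.00758747e-02,
        2.84586026e-02, -1.06230370e-04]), 'tcp_pos': array([ 0.13610791, -0.58441589,  0.40363896]), 'orientation': array([-1.79900450e+02, -5.94765665e-03,  1.31100786e+01]), 'contact_force': array([ 0.86478246,  0.18169749, -0.43893318]), 'torque': array([ 0.03968599, -0.00938071,  0.00159193]), 'gripper_force': 0.0, 'opening': 0.08754381850826759}
```

View pics/top1.png

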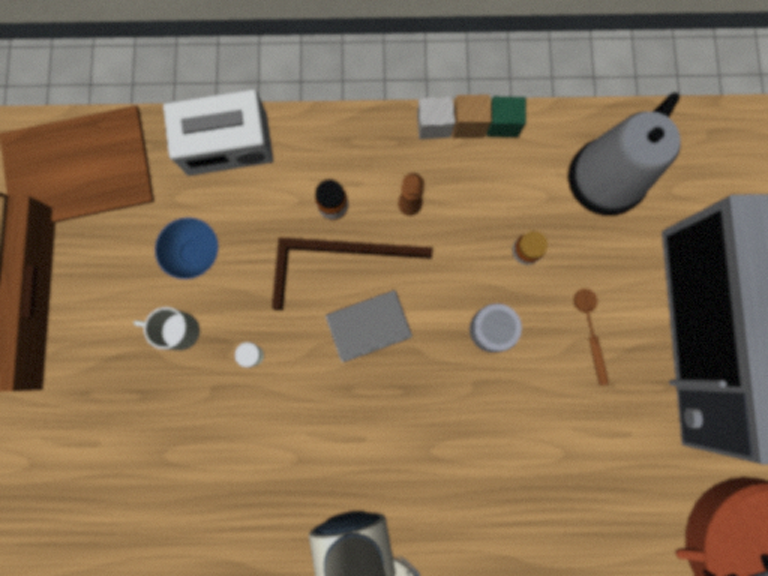

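View pics/side1.png

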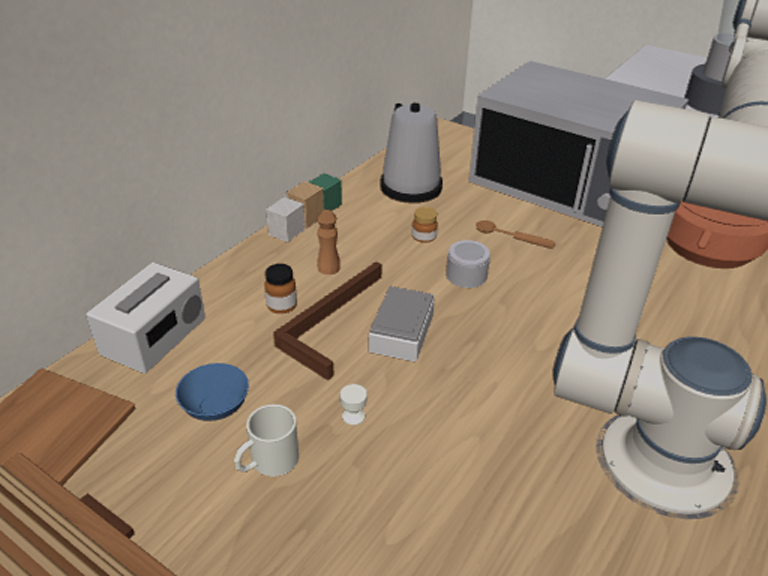

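The top view shows the ledge corner at about (285,245), the tub lid centred near (369,325), and the tin near (497,328), all in the 1.5x image. Enlarging that area.

```bash
python3 - <<'E'
from h import *
save("top","crop1.png",(160,140,360,260),4)
E
```

```text
(no output)
```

View pics/crop1.png

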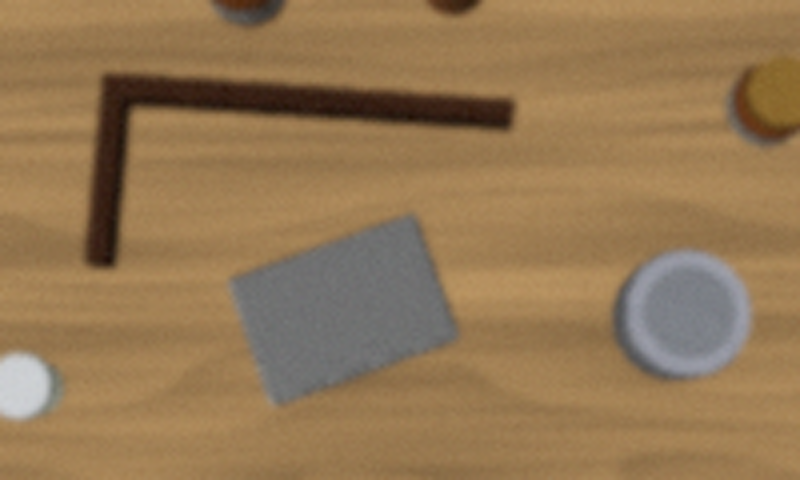

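```bash
python3 - <<'E'
from h import *
s=np.load('pics/top.npz')
f=lambda u,v,z:px2w(s,160+(u+.5)/4-.5,140+(v+.5)/4-.5,z)
print('cam',-s['R'].T@s['t'])
c,b,e,oc,ob=[f(*p,.04) for p in [(129,103),(512,130),(115,267),(105,74),(514,100)]]
print('ledge',c,b,e,oc,ob,np.linalg.norm(b-c),np.linalg.norm(e-c))
yd=-(b-c);print('yaw from back',np.degrees(np.arctan2(-yd[0],yd[1])),'stop',np.degrees(np.arctan2(*(c-e)[[1,0]])),'outer',np.degrees(np.arctan2((ob-oc)[0],-(ob-oc)[1])))
T=[f(*p,.063) for p in [(233,280),(413,215),(457,335),(277,405)]]
print('tub',np.mean(T,0),T,[np.linalg.norm(T[i]-T[i-1]) for i in range(4)])
d=(T[0]+T[3]-T[1]-T[2]);print('tubyaw',np.degrees(np.arctan2(-d[0],d[1])))
print('tin',f(686,314,.069),f(622,314,.069)-f(750,314,.069))
print('eggcup',f(20,386,.06),'jam',f(785,92,.068))
E
```

```text
cam [ 0.45005347 -0.03506842  1.19720056]
ledge [0.70602782 0.15714001 0.04      ] [ 0.67984472 -0.135741    0.04      ] [0.57988937 0.16660668 0.04      ] [0.72913299 0.17577479 0.04      ] [ 0.70325415 -0.13798468  0.04      ] 0.2940490488878682 0.1264931847072526
yaw from back -5.108571106053482 stop -4.291990044371916 outer -4.715076399543181
tub [ 0.54383631 -0.00697021  0.063     ] [array([0.56614327, 0.07549113, 0.063     ]), array([ 0.61224762, -0.05826017,  0.063     ]), array([ 0.52275719, -0.08874223,  0.063     ]), array([0.47419715, 0.04363044, 0.063     ])] [np.float64(0.09730978473327317), np.float64(0.1414744496061725), np.float64(0.09453937794154207), np.float64(0.1409985832481163)]
tubyaw 19.581255122609853
tin [ 0.53474829 -0.25636598  0.069     ] [0.00164787 0.09366337 0.        ]
eggcup [0.49135968 0.23172169 0.06      ] jam [ 0.69972663 -0.33871763  0.068     ]
```

```bash
cat >> h.py <<'E'
C=np.array([0.708,0.157]); YAW=-4.8
def L2W(p,C=C):
    a=np.radians(YAW);return C+np.array([[np.cos(a),-np.sin(a)],[np.sin(a),np.cos(a)]])@np.array(p)
def W2L(p,C=C):
    a=np.radians(YAW);return np.array([[np.cos(a),np.sin(a)],[-np.sin(a),np.cos(a)]])@(np.array(p)[:2]-C)
def go(p,yaw,z=.2,speed=.15,joint=False):   # p, yaw in ledge frame, TCP
    w=L2W(p); P=[w[0],w[1],z]; O=[180,0,YAW+yaw]
    r.reach(P,O) if joint else r.servo_line(P,O,speed=speed)
def F(): return np.mean([(r.wait(.02),r.sense()["contact_force"])[1] for _ in range(5)],0)
def creep(p,d,yaw,n,lim=10,step=.002,z=.2):
    f0=F(); a=np.radians(YAW); d=np.array(d)/np.linalg.norm(d)
    dw=L2W(d)-C
    for i in range(n):
        p=np.array(p)+step*d; go(p,yaw,z,.02)
        f=-(r.sense()["contact_force"]-f0)[:2]@dw
        if f>lim: break
    print('creep',i,p,'f',f,r.sense()["clock"]); return p
E
python3 - <<'E'
from h import *
s=np.load('pics/top.npz')
for n,(u,v,z) in dict(mill=(411,207,0.01),milltop=(413,180,.15),honey=(331,195,.09),egg=(247,355,.06),jam=(535,243,.068)).items(): print(n,W2L(px2w(s,u/1.5,v/1.5,z)))
tub=W2L((.544,-.007)); print(tub,W2L((.535,-.256)))
a=np.radians(24.4);u=np.array([np.cos(a),np.sin(a)])
go(tub-.09*u,24.4,.30,joint=True)
go(tub-.09*u,24.4,.2); print(r.sense()["clock"],r.sense()["tcp_pos"])
save("side","side2.png")
E
```

```text
mill [ 0.11022307 -0.24698711]
milltop [ 0.12158741 -0.24363579]
honey [ 0.10057432 -0.08480526]
egg [-0.223691    0.05604762]
jam [ 0.03531139 -0.49699079]
[-0.14970166 -0.177148  ] [-0.13783432 -0.42602782]
3.2667 [ 0.45957145 -0.0373636   0.20093801]
```

View pics/side2.png

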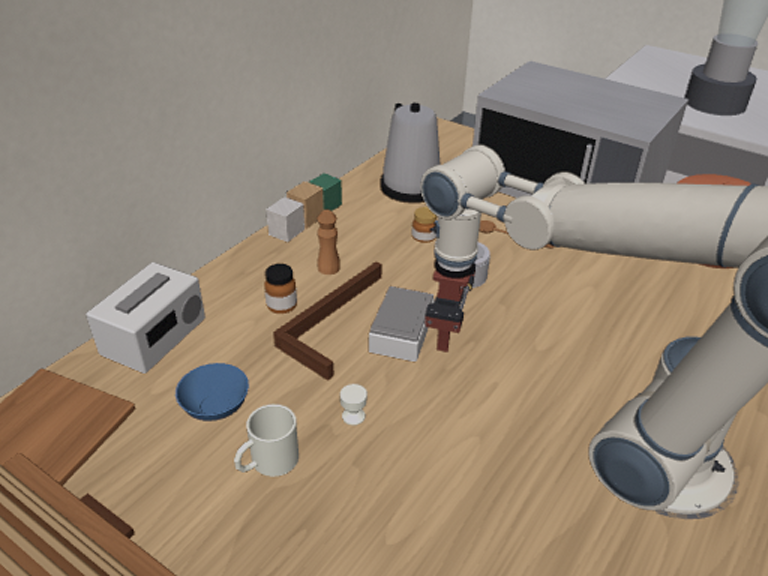

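The open fingers are down at (445,335), just in front of the tub's long side. Pushing with both fingers and turning square on the way.

```bash
python3 - <<'E'
from h import *
tub=np.array([-.150,-.177]); end=np.array([-.062,-.157])
for k in np.linspace(0,1,6):
    c=tub+k*(end-tub); yaw=24.4*(1-k); a=np.radians(yaw)
    go(c-.060*np.array([np.cos(a),np.sin(a)]),yaw,.2,.07)
p=np.array([end[0]-.06,end[1]])
p=creep(p,(1,0),0,15,10)
s=r.sense();print(s["contact_force"],W2L(s["tcp_pos"]))
go(p-[.04,0],0,.2,.12); go(p-[.06,0.0],0,.28,.2)
save("top","crop2.png",(160,140,360,260),4);print(r.sense()["clock"])
E
```

```text
creep 8 [-0.104 -0.157] f 14.882684139904516 8.325
[-15.07370577  -0.62131755   8.22753207] [-0.10559559 -0.15700047]
9.4167
```

View pics/crop2.png

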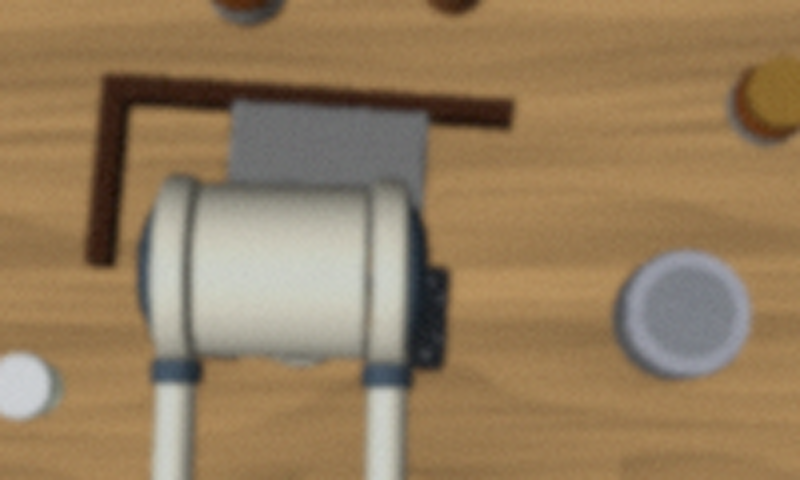

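The tub's long side is flush with the back board, with its lid spanning u=232 to 427. Next I slide it along to the end stop with closed fingers.

```bash
python3 - <<'E'
from h import *
s0=np.load('pics/top.npz')
f=lambda u,v,z:W2L(px2w(s0,160+(u+.5)/4-.5,140+(v+.5)/4-.5,z))
print('lid corners',f(232,101,.063),f(427,111,.063))
ye=f(427,111,.063)[1]-.005
r.grab(10); print(r.sense()["opening"])
x=-.049
go((x,ye-.05),0,.28,.25); go((x,ye-.05),0,.2,.15)
go((x,-.150-.014-.012),0,.2,.08)
p=creep((x,-.176),(0,1),0,18,12)
print(W2L(r.sense()["tcp_pos"]))
go(p-[0,.05],0,.2,.15); go(p-[0.05,.08],0,.3,.25)
r.let_go()
go((-.17,-.085),0,.28,.25);go((-.17,-.075),0,.2,.2);go((-.118,-.075),0,.2,.1)
p=creep((-.118,-.075),(1,0),0,15,15)
go(p-[.05,0],0,.2,.15)
# on to the tin: behind it, cradle axis 45deg
t=np.array([-.138,-.426]); u=np.array([1,1])/2**.5
go(p-[.07,0.03],0,.3,.2)
go(t-.085*u,45,.3,joint=True)
save("top","crop3.png",(160,140,360,260),4);print(r.sense()["clock"])
E
```

```text
lid corners [-6.29336115e-05 -8.13174299e-02] [ 0.0020029  -0.22799788]
0.00029198564845181495
creep 13 [-0.049 -0.148] f 17.249599086206835 17.3417
[-0.04888552 -0.15188018]
creep 7 [-0.102 -0.075] f 23.1589929972056 23.9083
26.55
```

View pics/crop3.png

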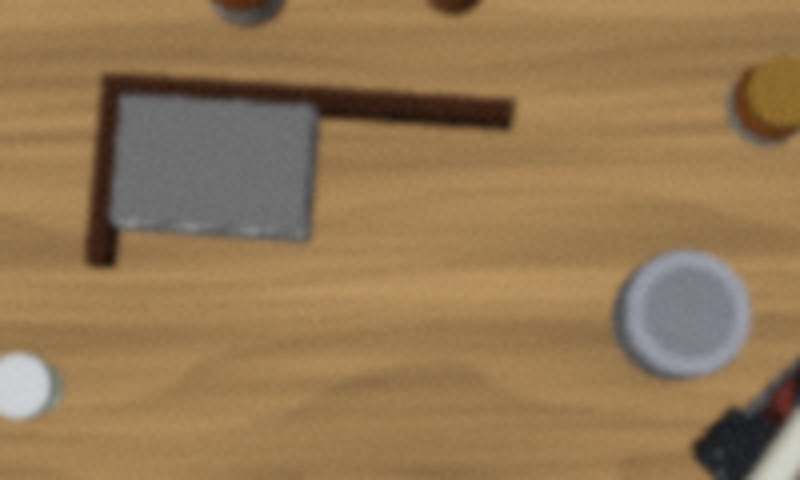

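The tub sits tight in the corner, its lid spanning (118,93) to (310,240), and the bystanders are untouched. Next the tin: cradle it between the open fingers, then press it diagonally into its corner with closed fingers.

```bash
python3 - <<'E'
from h import *
t=np.array([-.138,-.426]); u=np.array([1,1])/2**.5; e=np.array([-.062,-.216])
go(t-.085*u,45,.2,.15); go(t-.029*u,45,.2,.08)
go(e-.029*u,45,.2,.08)
print(W2L(r.sense()["tcp_pos"]),r.sense()["contact_force"])
go(e-.1*u,45,.2,.06); go(e-.12*u,45,.3,.2)
r.grab(10)
go(e-[.1,.22],45,.3,.2)
save("top","crop4.png",(160,140,360,260),4);print(r.sense()["clock"])
E
```

```text
[-0.08252918 -0.23661745] [-0.08351788 -0.23233765 -0.3261412 ]
35.375
```

View pics/crop4.png

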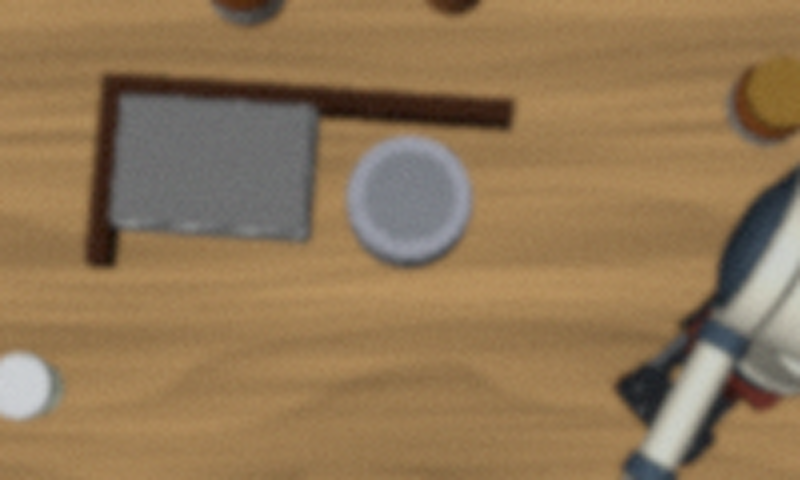

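```bash
python3 - <<'E'
from h import *
s0=np.load('pics/top.npz')
f=lambda u,v,z:W2L(px2w(s0,160+(u+.5)/4-.5,140+(v+.5)/4-.5,z))
t=f(409,199,.069); g=np.array([-.0475,-.1985]); d=g-t; d/=np.linalg.norm(d); yaw=np.degrees(np.arctan2(d[1],d[0]))
print('tin',t,'tub',np.mean([f(*q,.063) for q in [(118,93),(317,104),(310,240),(110,228)]],0),'yaw',yaw)
go(t-.09*d,yaw,.3,.25); go(t-.09*d,yaw,.2,.15)
go(t-.062*d,yaw,.2,.1)
p=creep(t-.062*d,d,yaw,25,12)
go(p-.012*d,yaw,.2,.06)
u=np.array([1,1])/2**.5; c=p+.0575*d
q=c-.066*u
go(q,45,.2,.06)
p=creep(q,u,45,12,15)
go(p-.06*u,45,.2,.1); go(p-.12*u,45,.3,.25); go(p-[.05,.22],45,.3,.25)
save("top","crop5.png",(160,140,360,260),4);print(r.sense()["clock"])
E
```

```text
tin [-0.06652911 -0.21875396] tub [-0.05021945 -0.07175392] yaw 46.78591785347245
creep 19 [-0.08159309 -0.23478757] f 14.132894369420336 42.4833
creep 4 [-0.08181931 -0.23247953] f 19.206522956777135 44.4167
46.5417
```

View pics/crop5.png

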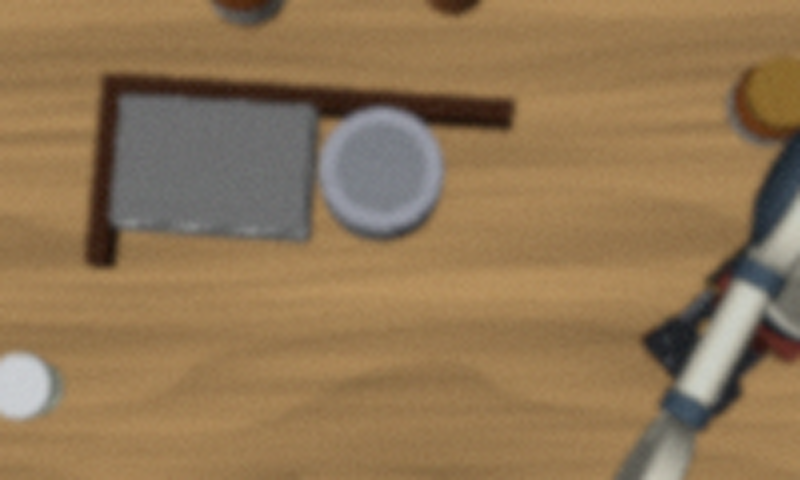

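The tin looks home at (381,171), against both the board and the tub. There is time for one gentle confirming nudge mostly along the board, then hand in.

```bash
python3 - <<'E'
from h import *
s0=np.load('pics/top.npz')
f=lambda u,v,z:W2L(px2w(s0,160+(u+.5)/4-.5,140+(v+.5)/4-.5,z))
t=f(381,171,.069); print('tin',t)
a=np.radians(68); d=np.array([np.cos(a),np.sin(a)])
go(t-.1*d,68,.3,.25); go(t-.1*d,68,.2,.15); go(t-.066*d,68,.2,.1)
p=creep(t-.066*d,d,68,12,15)
go(p-.05*d,68,.2,.1); go(p-.1*d,68,.3,.25); go(p-[.05,.22],45,.3,.25)
s=save("top","crop6.png",(220,150,300,210),10);print(r.sense()["clock"])
E
```

```text
tin [-0.0469241  -0.19667547]
creep 8 [-0.06490522 -0.2411803 ] f 15.330208729863573 51.0167
52.975
```

View pics/crop6.png

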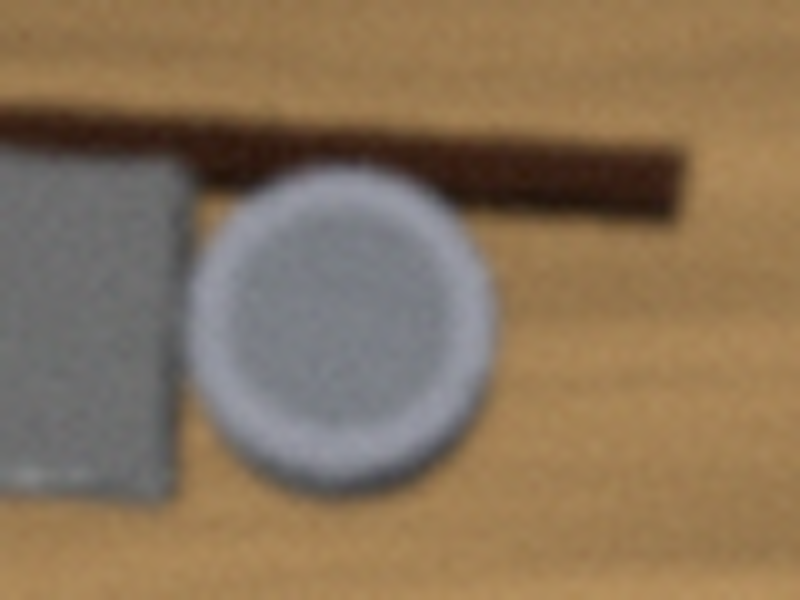

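The tin, centred at (341,325) in this crop, touches the tub's free end at (185,325) and overlaps the board's edge in the view, as it should when touching it. Both are home and the gripper is clear.

```bash
python3 -c "
from h import *
print(r.hand_in())"
```

```text
the job is handed in; nothing more can be done
None
```

I pushed the tub into the ledge's corner and the tin against both the back board and the tub's free end, and handed the job in at about 53 s; the last image showed tub and tin in place and the gripper clear, but hand-in returned no verdict.

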